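# Uncover the balance and set the check weight on its pan

### The job

Get the balance ready for its daily check: twist the round pan cover anticlockwise by its bar, about a quarter turn, until you feel it come up against its open stop, without wrenching it, then lift it off and stand it flat, bar upwards, on a free patch of the worktop. Take the larger check weight (500 g) by its knob out of the sloped holder and stand it upright in the centre of the pan, gently: let the pan take its weight before you let go, and do not drop it or push the sprung pan down onto its overload stop. Leave the smaller weight, the jar and the bottle where they are.

Things in the scene. Friction and masses are not known exactly. Their poses are not given: they have to be found in the camera images.
- balance: Precision balance, white and grey, 290 x 204 mm, fixed on the bench, display and keys on its low front (-x side). Origin: bench level, centre of its footprint; x points from the display to the rear, z up. The vertical axis shared by pan, collar and cover stands 45 mm behind the origin (+x). Rear deck 66 mm high.
- collar_rim (a point): Centre of the rim of the aluminium draught collar round the pan, 100 mm above the bench, axes as the balance's. Outer radius 68 mm; two claws on it hold the cover's lugs down. It is clamped at a varying, hidden angle: the open stop comes when the cover's x is turned 1.2 to 1.6 rad anticlockwise (from above) from the balance's x; the cover lifts only within about the last 0.1 rad before it.
- cover: Loose round grey bayonet cover over the pan, 157 mm across, 29 mm high without its bar, about 0.25 kg (varies). Origin: centre of its underside; z up; x along the bar on its top. Locked it stands 76 mm above the bench, up to 3 mm of play up, 1.5 mm sideways. At the start its x is 0.21 to 0.3 rad anticlockwise from the balance's x.
- cover_bar (a point): On the cover's axis, in its black grip bar, 53 mm above the cover's origin; axes as the cover's. The bar is 86 mm long (x), 16 mm wide (y), flat sided, from 29 to 64 mm above the origin. Friction resists turning by under 0.5 N m if it is not pressed down; the stop is felt as a rising moment about the vertical. Over 80 N between cover and balance counts as wrenching.
- pan (a joint): Travel of the sprung pan in m: 0 at rest (top), growing as it is pushed down. Stiffness 1600 N/m, preload 0.3 N; the 500 g weight alone sinks it about 2.9 mm. From 5 mm on it counts as pushed onto its overload stop (end of travel 6 mm); a downward pan speed over 0.08 m/s counts as dropping the weight on it.
- pan_centre (a point): Centre of the top of the steel pan (disc of radius 48 mm, with an engraved circle of 47 mm diameter round its centre), 88 mm above the bench when unloaded, 12 mm below the collar's rim; moves with the pan; z up. Under the cover at first.
- holder: Sloped wooden block on a foot 156 mm wide (x -66 to +46 mm), fixed. Origin: bench level under the block's middle; y along its width, x away from the operator. Its upper face leans 32 degrees towards -x and has two round blind pockets 28 mm deep, square to it: at y = +36 mm (43 mm wide, 500 g weight) and at y = -38 mm (200 g weight). Highest edge 72 mm above the bench.
- weight_500: The larger stainless check weight, 80 mm long, 0.5 kg, loose in its pocket. Origin: centre of its flat foot; z along its axis to the knob (leaning 32 degrees towards the holder's -x at the start). Body diameter 40 mm up to 47 mm from the foot, neck diameter 20 mm from 52 to 60 mm, cylindrical knob diameter 32 mm from 63 to 80 mm.
- knob_500 (a point): On the axis of the 500 g weight, 72 mm from its foot, within the knob; z along the axis.
- weight_200: The smaller check weight, 61 mm long, 30 mm diameter, 200 g, in the other pocket: leave it. Origin at its foot, z along its axis.
- jar: Sample jar with pale lid, 45 mm diameter, 54 mm high, standing between balance and holder: leave it. Origin: centre of its underside.
- bottle: Amber reagent bottle with a brown cap, 66 mm diameter, 132 mm high, standing between and behind balance and holder: leave it. Origin: centre of its underside.
Mind the look-alikes: they are no part of the job. Leave any green or pink look-alike of the weight_500 alone.

How it is judged (in metres and radians):
On the way, in this order (a step that is already met when the one before it is completed fails the run):
1. the cover is turned anticlockwise by its bar while still seated on the collar (angle between the x axis of cover and the x axis of balance, either way round above 1 rad and z of cover in the frame of balance between 0.07 and 0.0825 m and horizontal distance between cover and pan_centre below 0.005 m), for 0.1 s.
2. the cover stands flat on the worktop, clear of the pan, and is released (height (world z) of cover below 0.006 m and angle between cover's own z axis and vertical below 0.08 rad and horizontal distance between cover and pan_centre above 0.13 m and linear speed of cover below 0.02 m/s and contact force between the fingers and cover below 0.1 N), for 0.2 s.
3. the 500 g weight is held upright clear above the pan (z of weight_500 in the frame of pan_centre above 0.008 m and horizontal distance between weight_500 and pan_centre below 0.03 m and angle between weight_500's own z axis and vertical below 0.15 rad), for 0.05 s.
At the end, for the whole second after the job is handed in: The 500 g weight stands at rest and upright (within 0.05 rad) on the pan, its axis within 6 mm of the pan's centre, and the pan has sunk under it by 2 to 4 mm; the cover stands flat on the worktop, bar up, its centre more than 130 mm from the pan axis (height (world z) of cover below 0.006 m and angle between cover's own z axis and vertical below 0.08 rad and horizontal distance between cover and pan_centre above 0.13 m and linear speed of cover below 0.02 m/s and horizontal distance between weight_500 and pan_centre below 0.006 m and angle between weight_500's own z axis and vertical below 0.05 rad and z of weight_500 in the frame of pan_centre between -0.003 and 0.003 m and value of joint pan between 0.002 and 0.004 m and linear speed of weight_500 below 0.01 m/s); the robot touches nothing.
It fails at once if the pan is pushed down onto its overload stop (more than 5 mm) (value of joint pan above 0.005 m).
It fails at once if the weight is dropped or thrust onto the pan (pan faster than 0.08 m/s) (velocity of joint pan above 0.08 m/s).
It fails at once if the cover is wrenched against the balance (over 80 N) (contact force between cover and balance above 80 N).
It fails at once if the smaller weight is disturbed (moved over 15 mm) (distance of weight_200 from where it was at the start of the episode above 0.015 m).
It fails at once if the jar or the bottle is disturbed (moved over 25 mm) (distance of any of jar, bottle from where it was at the start of the episode above 0.025 m).
It also fails if it takes over 72 s, if anything falls off the work surface, if the arm or the gripper's body presses on something with over 40 N, if the wrist force passes 120 N, or if a joint passes its speed limit or range.

### The arm

A 6-joint arm with a two-finger parallel gripper is mounted at the origin on a cart in front of the work surface, level with it; the furniture and walls round the work are solid. World frame = base frame: x ahead of the robot, y to its left, z up, the work surface at z = 0. Lengths are in mm, angles in rad, forces in N, time in s.
With the tool pointing down it reaches from about 300 to 775 mm from the base axis. Payload 14.6 kg.
Tool frame: the origin (TCP) lies midway between the tips of the shut fingers; the grasp point (between the pads) lies 19 mm behind it; z points along the fingers, y is the line along which they close (so a half turn about z gives the same grasp; the last joint's range is limited). The gripper opens to 94 mm and grips with 3 to 60 N. Pads are 16 mm wide; open, the fingers measure 119 mm over their backs; the gripper's body (75 mm by 177 mm) begins 78 mm behind the grasp point.
Start: joints at [-1.175, 0.3, 1.521, -0, 1.321, -0.067], TCP at [245.542, -492.136, 176.546] pointing down, gripper open.
Joint ranges: [-3.03, 3.03], [-0.79, 2.21], [0.23, 2.52], [-1.04, 4.18], [0, 3.07], [-2.55, 2.55]. Speed limits (rad/s): [2.22, 2.22, 2.57, 3.14, 3.14, 3.14].

### API

Orientations are given as [roll, pitch, yaw] about the fixed x, y, z axes, in that order (R = Rz(yaw) Ry(pitch) Rx(roll)).
In Python, from cell import manip, camera gives the robot as it stands.
- The arm moves only by the tool move_arm, never from a script. Its arguments are lists of equal length, an entry for each row: "dp": the shift along the world's x, y, z in mm, a list of three; "rotation": the turn, a rotation vector about the world's x, y, z in rad, a list of three; "hand": the opening, from 0 (shut) to 1 (fully open). A call has 1 to 10 rows; each row shifts and turns the commanded pose from where the row before left it; what a row does not reach is not made up. A row lasts 1/8 s, in which the tool goes at most 62.5 mm and 10.7 degrees, less where a joint would pass 70% of its speed; a pose out of reach is approached as far as the arm can. A call with a gripper value outside its range is refused whole. The fingers move at their own pace and stop on an object; "newtons" is the grip in N (left out, the last holds). Time passes only in rows, so rows that do not move let the fingers close. It gives the time, the measured TCP pose, the force, the opening and the grip force at its end, in the units of the state.
- manip.read_state(): the state, without advancing time (a new reading comes with each control period).
- camera(name): name is "side" or "top"; returns a dict with "image" (384x512x3 uint8, red, green, blue), "fx", "fy", "cx", "cy" (pixels), "R" (3x3) and "t" (3): a world point X has camera coordinates R X + t. Camera axes: x right, y down, z forward; pixel columns grow to the right and rows downward; lengths in mm; the calibration is good to about 2 mm. A picture is of the moment at which its call begins. There is no depth.
- manip.sign_off(): hands the job in; it is judged then, once.
The state is a dict: "clock": time; "joints": joint angles; "qd": joint speeds; "effort": joint torques, N m; "eef_pos": TCP position; "eef_rot": TCP orientation; "wrist_force": force on the tool from outside, world axes, zero at the start; "moment": the same for the moment, N m; "finger_gap": finger opening in mm; "finger_force": force on a finger pad.
Only numpy, scipy, OpenCV 4.12 (cv2) and the standard library are available. Lean on these libraries where they do the work, as an engineer would, in place of code of your own. Each camera call takes 0.05 s, during which the arm holds its last target. There are 200 camera calls.

## Working session

There is one attempt and no reset: what is moved stays moved. The work goes in short steps, Python scripts to look and compute and a tool call to move; the robot and the scene stay as the last step left them, time stands still between calls to the robot, and variables do not carry over. Pictures are saved under pics/ and viewed, at most 10 in all, crops included, and the job is handed in when it is done.

Besides the shell and the picture viewer there is one more tool, called after "Request:" as name(argument=value, ...), one argument or row to a line, values as JSON. move_arm: Moves the arm, as the interface text tells. Its arguments: {"type":"object","properties":{"dp":{"type":"array","items":{"type":"array","items":{"type":"number"}}},"rotation":{"type":"array","items":{"type":"array","items":{"type":"number"}}},"hand":{"type":"array","items":{"type":"number"}},"newtons":{"type":"number"}},"required":["dp","rotation","hand"]}

```bash
mkdir -p pics; ls
python3 - <<'E'
from cell import manip, camera
import cv2, numpy as np
for n in("top","side"):
    c=camera(n); cv2.imwrite(f"pics/{n}0.png",cv2.cvtColor(c["image"],cv2.COLOR_RGB2BGR))
    R=np.array(c["R"]);t=np.array(c["t"]);print(n,c["fx"],c["cx"],c["cy"],(-R.T@t).round(),R.round(3).tolist())
s=manip.read_state();print(s)
E
```

```text
pics
top 443.5386755026549 251.49225598296613 190.70528947384847 [ 466.   35. 1184.] [[0.027, -0.999, 0.023], [-0.994, -0.029, -0.109], [0.11, -0.02, -0.994]]
side 407.0887391839263 250.00574188781067 196.96243123018718 [230. 910. 503.] [[-0.933, -0.361, -0.013], [-0.131, 0.372, -0.919], [0.337, -0.855, -0.394]]
{'clock': 0.1, 'joints': array([-1.17460638e+00,  3.00397112e-01,  1.52150349e+00, -7.95947612e-06,
        1.32068142e+00, -6.66007528e-02]), 'qd': array([ 0.0005172 , -0.0027069 , -0.0024757 ,  0.00170033,  0.00058834,
       -0.00211301]), 'effort': array([ 2.16499975e-03, -5.32634532e+01, -3.53283226e+01,  7.09803100e-02,
        2.34612718e-02, -6.41365727e-05]), 'eef_pos': array([ 245.44292103, -491.91414878,  176.05974742]), 'eef_rot': array([-3.14060497e+00, -5.81511677e-05,  4.62792641e-01]), 'wrist_force': array([-0.09747084,  0.02000262, -0.61018369]), 'moment': array([-0.01318168, -0.00642995, -0.0733762 ]), 'finger_force': 0.0, 'finger_gap': 94.21574849805992}
```

View pics/top0.png

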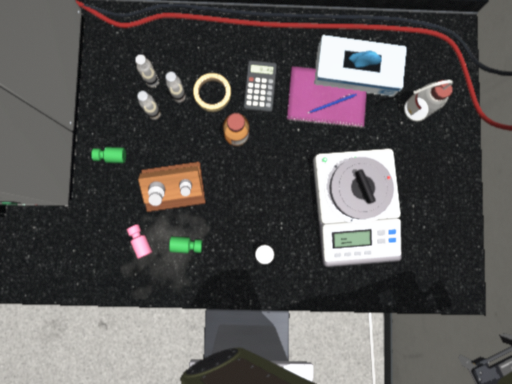

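View pics/side0.png

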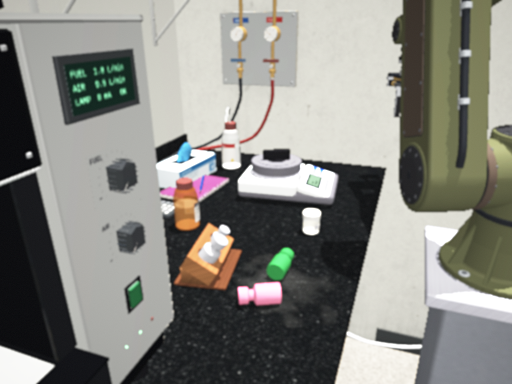

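The top view shows the balance at the right, with its cover and bar near (363,186). The holder is at (172,187), with the large knob at its left near (155,190). The jar is at (264,254) and the bottle at (236,128). Next I'll measure these.

```bash
cat > h.py <<'E'
import cv2, numpy as np
from cell import manip, camera
def ray(c,u,v):
    R=np.array(c["R"]);t=np.array(c["t"]);d=R.T@np.array([(u-c["cx"])/c["fx"],(v-c["cy"])/c["fy"],1.]);return -R.T@t,d
def onz(c,u,v,z):
    o,d=ray(c,u,v);return (o+d*(z-o[2])/d[2])
def tri(a,ua,b,ub):
    o1,d1=ray(a,*ua);o2,d2=ray(b,*ub)
    s=np.linalg.lstsq(np.c_[d1,-d2],o2-o1,rcond=None)[0];p,q=o1+d1*s[0],o2+d2*s[1];return (p+q)/2,np.linalg.norm(p-q)
def proj(c,X):
    p=np.array(c["R"])@np.array(X)+np.array(c["t"]);return c["fx"]*p[0]/p[2]+c["cx"],c["fy"]*p[1]/p[2]+c["cy"]
def st():
    s=manip.read_state();print({k:np.round(s[k],3).tolist() for k in("clock","eef_pos","eef_rot","wrist_force","moment","finger_gap","finger_force","joints")})
E
python3 - <<'E'
from h import *
c=camera("top");im=c["image"]
hsv=cv2.cvtColor(im,cv2.COLOR_RGB2HSV)
g=im.max(2)
# balance: bright mask
def cons(m,x0,y0,x1,y1):
    k=np.zeros_like(m);k[y0:y1,x0:x1]=m[y0:y1,x0:x1]
    return sorted(cv2.findContours(k,cv2.RETR_EXTERNAL,cv2.CHAIN_APPROX_NONE)[0],key=cv2.contourArea)[-3:]
m=((g>70)*255).astype(np.uint8)
b=cons(m,305,140,410,275)[-1];r=cv2.minAreaRect(b);print("bal",r)
for z in (0,40,66):
    P=np.array([onz(c,u,v,z)[:2] for u,v in cv2.boxPoints(r)]);print(z,P.round().tolist())
# bar
m=((g<60)*255).astype(np.uint8)
for q in cons(m,335,160,390,212)[-1:]:
    r=cv2.minAreaRect(q);print("bar",r,cv2.contourArea(q))
    for z in (140,):
        P=np.array([onz(c,u,v,z)[:2] for u,v in cv2.boxPoints(r)]);print(P.round().tolist(),onz(c,*r[0],z))
# holder brown
m=(((hsv[...,0]<16)&(hsv[...,1]>110)&(g>50))*255).astype(np.uint8)
q=cons(m,135,155,210,215)[-1];r=cv2.minAreaRect(q);print("hold",r)
s=camera("side")
def crop(i,x0,y0,x1,y1,f):return cv2.resize(i[y0:y1,x0:x1],None,fx=f,fy=f,interpolation=cv2.INTER_CUBIC)
A=crop(im,130,150,230,260,4);B=crop(im,310,145,410,255,4)
C=np.hstack([A,B]);cv2.imwrite("pics/c1.png",C[...,::-1])
A=crop(s["image"],170,210,270,290,4);B=crop(s["image"],235,140,335,220,4)
cv2.imwrite("pics/c2.png",np.hstack([A,B])[...,::-1])
E
```

```text
bal ((358.7049560546875, 206.75408935546875), (114.43717956542969, 83.11181640625), 84.80557250976562)
0 [[703.0, -151.0], [731.0, -378.0], [423.0, -403.0], [397.0, -182.0]]
40 [[695.0, -145.0], [722.0, -364.0], [424.0, -389.0], [400.0, -175.0]]
66 [[689.0, -141.0], [716.0, -355.0], [425.0, -379.0], [401.0, -170.0]]
bar ((361.669921875, 187.24867248535156), (32.85691833496094, 6.605040550231934), 67.7509765625) 157.0
[[630.0, -226.0], [636.0, -241.0], [564.0, -271.0], [558.0, -256.0]] [ 596.74258133 -248.7150976   140.        ]
hold ((170.92001342773438, 186.44000244140625), (42.99208450317383, 63.92245101928711), 81.8698959350586)
```

View pics/c1.png

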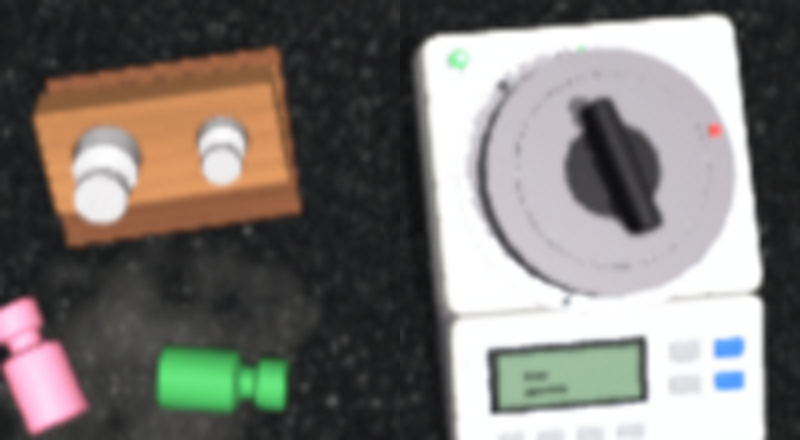

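View pics/c2.png

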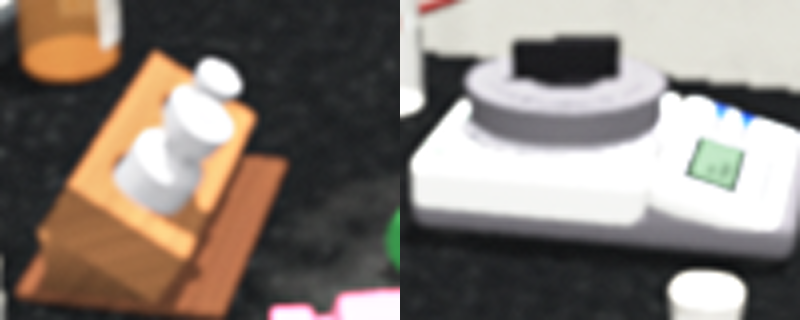

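The crops show the bar's top face centred near top pixel (365,186.5) and the cover disc at about (362.5,188). The 500 g knob's top face is at top (155,199.5) and side (222,240.5). The 200 g weight sits to its right (-y).

Run:
```python
from h import *
c=camera("top");s=camera("side");im=c["image"].astype(int)
hsv=cv2.cvtColor(c["image"],cv2.COLOR_RGB2HSV)
# cover disc: grey mid brightness, slightly purple
g=im.max(2);print("disc rgb",im[200,350],im[170,375],"side",im[205,336],"white",im[160,330])
m=((g<215)*255).astype(np.uint8);k=np.zeros_like(m);k[150:222,325:398]=m[150:222,325:398]
k=cv2.morphologyEx(k,cv2.MORPH_OPEN,np.ones((3,3),np.uint8))
q=max(cv2.findContours(k,cv2.RETR_EXTERNAL,cv2.CHAIN_APPROX_NONE)[0],key=cv2.contourArea)
e=cv2.fitEllipse(cv2.convexHull(q));print("ell",e)
for z in(90,105):print(z,onz(c,*e[0],z))
a=onz(c,310+200/4,145+102/4,140);b=onz(c,310+245/4,145+228/4,140)
print("bar ctr",(a+b)/2,"len",np.linalg.norm(a-b),"yaw",np.arctan2(*(a-b)[1::-1]))
# display/white edge for balance yaw: front seam and left/right edges of the deck at z66
for n,(p,r) in dict(left=((420,50),(447,305)),right=((735,30),(762,280)),rear=((440,35),(715,15))).items():
    A=onz(c,310+(p[0]-400)/4,145+p[1]/4,66);B=onz(c,310+(r[0]-400)/4,145+r[1]/4,66);print(n,A.round(),B.round(),np.arctan2(*(A-B)[1::-1]))
print("knob top",tri(c,(155.2,199.5),s,(221.75,240.5)))
print("knob200",tri(c,(130+221/4,150+165/4),s,(170+222/4,210+77/4)))
# holder upper face corners in crop1: left-top, right-top, left-bottom,right-bottom
for p in((38,112),(278,82)):print("top edge",onz(c,130+p[0]/4,150+p[1]/4,72).round())
print("jar",onz(c,264,254,54),"bottle",onz(c,236,121,132))
for X in((560,-60,0),(470,-60,0),(450,60,0)):print(X,proj(c,X))
```

```text
disc rgb [204 199 205] [195 189 195] side [98 95 99] white [254 255 255]
ell ((359.77459716796875, 187.37620544433594), (61.95210266113281, 66.3473892211914), 103.9844970703125)
90 [ 602.55490584 -257.54375492   90.        ]
105 [ 600.67941524 -253.53226279  105.        ]
bar ctr [ 599.554983   -258.15332917  140.        ] len 79.56539243732354 yaw 0.34438762819140495
left [ 679. -148.   66.] [ 517. -167.   66.] 0.11548295284831278
right [ 699. -352.   66.] [ 538. -368.   66.] 0.09843936357824624
rear [ 690. -161.   66.] [ 708. -339.   66.] 1.6751963002310217
knob top (array([556.05583988, 248.23500274,  91.86560043]), np.float64(3.0284124480796004))
knob200 (array([580.08638734, 177.27406036,  78.53358971]), np.float64(2.7886058631492583))
top edge [612. 295.  72.]
top edge [636. 145.  72.]
jar [430.49095669 -23.96148824  54.        ] bottle [750.62241289  55.56540458 132.        ]
(560, -60, 0) (np.float64(277.53323073267194), np.float64(204.9066844120709))
(470, -60, 0) (np.float64(276.8515995485345), np.float64(238.67856265187373))
(450, 60, 0) (np.float64(231.44289579997982), np.float64(245.06324896420585))
```

Request:
move_arm(
  dp=[
    [10, 7, 40],
    [35, 22, 30],
    [40, 26, 10],
    [40, 26, 0],
    [40, 26, 0],
    [40, 26, 0],
    [40, 26, 0],
    [40, 26, 0],
    [38, 26, 0],
    [30, 22, 0],
  ],
  rotation=[
    [0, 0, -0.012],
    [0, 0, -0.012],
    [0, 0, -0.012],
    [0, 0, -0.012],
    [0, 0, -0.012],
    [0, 0, -0.012],
    [0, 0, -0.012],
    [0, 0, -0.012],
    [0, 0, -0.012],
    [0, 0, -0.012],
  ],
  hand=[1, 1, 1, 1, 1, 1, 1, 1, 1, 1],
  newtons=8,
)

```text
clock: 1.55
eef_pos: [599.8, -257.9, 256.2]
eef_rot: [-3.141, 0.0, 0.343]
wrist_force: [0.1, -0.4, -0.5]
finger_gap: 94.2
finger_force: 0.0
```

Run:
```python
from h import *
st()
c=camera("top");s=camera("side");cv2.imwrite("pics/d.png",cv2.resize(np.hstack([c["image"][130:230,310:410],s["image"][110:210,230:330]]),None,fx=4,fy=4,interpolation=cv2.INTER_CUBIC)[...,::-1])
print("proj bar ctr side",proj(s,(599,-259,140)),"ends",[proj(s,(599+k*40.5,-259+k*14.5,140)) for k in(-1,1)])
```

```text
{'clock': 1.55, 'eef_pos': [599.803, -257.857, 256.198], 'eef_rot': [-3.141, 0.0, 0.343], 'wrist_force': [0.089, -0.405, -0.495], 'moment': [-0.0, -0.005, -0.004], 'finger_gap': 94.22, 'finger_force': 0.0, 'joints': [-0.462, 0.502, 1.061, 0.0, 1.579, 0.766]}
proj bar ctr side (np.float64(276.58115342787625), np.float64(149.10233588352835)) ends [(np.float64(290.4343880768483), np.float64(149.02483515869108)), (np.float64(262.7548649853602), np.float64(149.17968586014078))]
```

View pics/d.png

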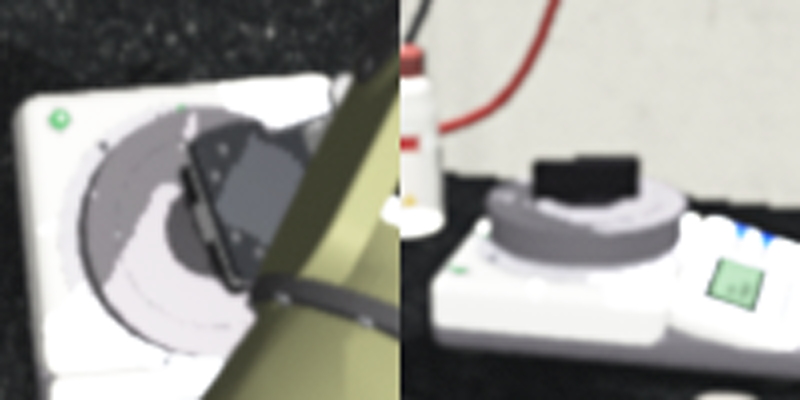

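The side view shows the bar's top edge spanning columns 263 to 290 at row 149. That matches the projected estimate, so I'll descend and close gently.

Request:
move_arm(
  dp=[
    [-0.5, -1, -40],
    [0, 0, -40],
    [0, 0, -36],
    [0, 0, -20],
    [0, 0, -8],
    [0, 0, 0],
    [0, 0, 0],
    [0, 0, 0],
    [0, 0, 0],
    [0, 0, 0],
  ],
  rotation=[
    [0, 0, 0],
    [0, 0, 0],
    [0, 0, 0],
    [0, 0, 0],
    [0, 0, 0],
    [0, 0, 0],
    [0, 0, 0],
    [0, 0, 0],
    [0, 0, 0],
    [0, 0, 0],
  ],
  hand=[0.6, 0.5, 0.4, 0.4, 0.4, 0.1, 0, 0, 0, 0],
  newtons=8,
)

```text
clock: 2.9
eef_pos: [598.1, -260.1, 112.7]
eef_rot: [3.141, -0.0, 0.343]
wrist_force: [-0.8, 0.2, -0.6]
finger_gap: 1.3
finger_force: 0.0
```

```bash
python3 -c "
from h import *
st()"
```

```text
{'clock': 2.9, 'eef_pos': [598.111, -260.126, 112.729], 'eef_rot': [3.141, -0.0, 0.343], 'wrist_force': [-0.778, 0.241, -0.567], 'moment': [-0.003, 0.034, 0.028], 'finger_gap': 1.281, 'finger_force': 0.0, 'joints': [-0.466, 0.58, 1.272, 0.0, 1.289, 0.762]}
```

Run:
```python
from h import *
c=camera("top");s=camera("side");cv2.imwrite("pics/e.png",cv2.resize(np.hstack([c["image"][130:230,310:410],s["image"][90:190,225:325]]),None,fx=4,fy=4,interpolation=cv2.INTER_CUBIC)[...,::-1]);st()
```

```text
{'clock': 3.0, 'eef_pos': [598.052, -260.132, 112.576], 'eef_rot': [-3.142, -0.0, 0.343], 'wrist_force': [0.324, 0.555, 0.163], 'moment': [0.003, 0.009, 0.038], 'finger_gap': 0.289, 'finger_force': 0.0, 'joints': [-0.466, 0.581, 1.272, 0.0, 1.289, 0.762]}
```

View pics/e.png

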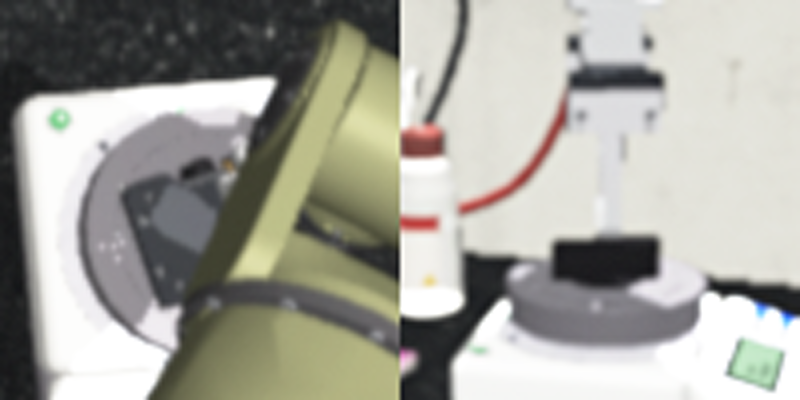

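The side view shows the shut fingers disappearing behind the bar at about (377,149). So they are on its -y side and not around it. I'll check the camera against the reported TCP.

Run:
```python
from h import *
c=camera("top");s=camera("side")
f=lambda p:np.round(p,1).tolist()
T=(598,-260,112.6)
for z in(112.6,130,140,170,209):print(z,"side",f(proj(s,(598,-260,z))),"top",f(proj(c,(598,-260,z))))
y=np.array([np.sin(.343),-np.cos(.343),0])
for z in(209,250):print("body left end top",f(proj(c,np.array([598,-260,z])-y*88)))
# triangulate gripper-visible things: finger column in side at rows
im=s["image"]
for r in (135,140,145,148,151,155,160):print(r,im[r,262:295].max(1).tolist())
```

```text
112.6 side [276.9, 157.5] top [363.2, 188.2]
130 side [276.9, 152.1] top [365.2, 187.4]
140 side [277.0, 149.0] top [366.4, 186.9]
170 side [277.1, 139.7] top [370.0, 185.3]
209 side [277.3, 127.2] top [375.1, 183.2]
body left end top [338.0, 195.4]
body left end top [342.2, 193.5]
135 [228, 228, 228, 228, 228, 228, 228, 228, 228, 227, 228, 227, 220, 217, 220, 222, 223, 222, 225, 227, 228, 228, 228, 228, 227, 227, 227, 226, 225, 226, 227, 228, 228]
140 [227, 227, 227, 227, 228, 227, 227, 227, 227, 227, 228, 230, 232, 232, 226, 222, 221, 222, 225, 227, 228, 228, 228, 228, 228, 227, 226, 224, 224, 224, 225, 226, 227]
145 [227, 228, 227, 227, 228, 227, 228, 228, 227, 228, 228, 231, 235, 234, 228, 221, 221, 222, 225, 228, 228, 228, 228, 229, 229, 228, 228, 227, 227, 227, 227, 226, 226]
148 [229, 225, 221, 219, 220, 221, 221, 221, 221, 222, 217, 200, 178, 165, 162, 159, 161, 161, 168, 173, 176, 175, 175, 173, 174, 173, 179, 198, 218, 227, 227, 226, 227]
151 [182, 105, 44, 32, 34, 36, 35, 36, 36, 34, 35, 33, 31, 32, 32, 32, 32, 33, 35, 38, 38, 38, 37, 37, 35, 33, 37, 91, 174, 219, 229, 228, 227]
155 [125, 71, 36, 30, 32, 32, 32, 32, 30, 31, 31, 31, 31, 32, 31, 30, 31, 31, 30, 31, 30, 31, 31, 31, 30, 27, 42, 109, 189, 229, 230, 228, 227]
160 [124, 109, 103, 102, 100, 93, 77, 60, 50, 42, 37, 34, 33, 33, 33, 35, 39, 46, 52, 60, 77, 102, 134, 167, 188, 196, 203, 219, 233, 235, 234, 232, 230]
```

Request:
move_arm(
  dp=[
    [0, 0, 30],
    [0, 0, 40],
    [0, 0, 20],
    [0, 0, 0],
  ],
  rotation=[
    [0, 0, 0],
    [0, 0, 0],
    [0, 0, 0],
    [0, 0, 0],
  ],
  hand=[0, 0, 0, 0],
)

```text
clock: 3.6
eef_pos: [598.5, -260.3, 203.9]
eef_rot: [3.14, -0.002, 0.343]
wrist_force: [-0.0, -0.0, 0.5]
finger_gap: 0.5
finger_force: 0.0
```

Run:
```python
from h import *
c=camera("top");s=camera("side")
x,y,z=manip.read_state()["eef_pos"]
print((x,y,z),"side tip",proj(s,(x,y,z)),"body",proj(s,(x,y,z+97)), "bar",proj(s,(599,-259,140)))
print("top tip",proj(c,(x,y,z)),proj(c,(x,y,z+97)))
cv2.imwrite("pics/f.png",cv2.resize(np.hstack([c["image"][130:230,310:410],s["image"][75:175,225:325]]),None,fx=4,fy=4,interpolation=cv2.INTER_CUBIC)[...,::-1])
```

```text
(np.float64(597.753172706093), np.float64(-260.00544286131), np.float64(201.3266043606606)) side tip (np.float64(277.31932475822003), np.float64(129.66790524016872)) body (np.float64(277.7476437009353), np.float64(97.4232904485671)) bar (np.float64(276.58115342787625), np.float64(149.10233588352835))
top tip (np.float64(374.0399368899617), np.float64(183.76484774429687)) (np.float64(388.27678008957554), np.float64(177.8172124112676))
```

View pics/f.png

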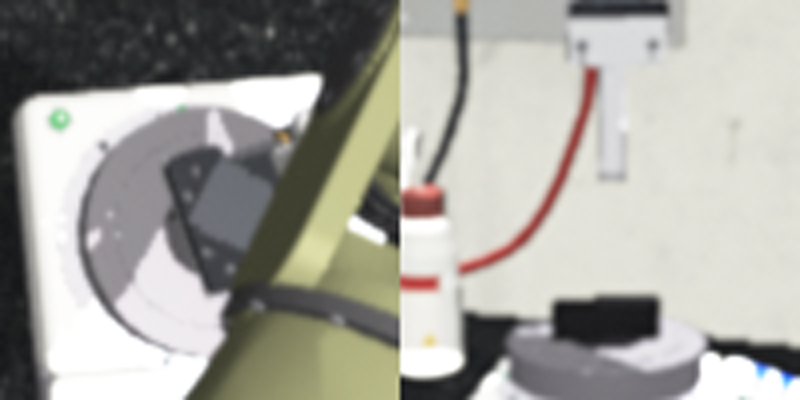

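The fingertip appears at side pixel (278,119.5), but the reported pose predicts row 129.7. The tips are therefore about 30 mm higher than reported, and I closed just above the bar. I'll descend lower in stages, watching the force.

Request:
move_arm(
  dp=[
    [0, 0, 0],
    [0, 0, -20],
    [0, 0, -30],
    [0, 0, -30],
    [0, 0, -20],
    [0, 0, -5],
    [0, 0, 0],
  ],
  rotation=[
    [0, 0, 0],
    [0, 0, 0],
    [0, 0, 0],
    [0, 0, 0],
    [0, 0, 0],
    [0, 0, 0],
    [0, 0, 0],
  ],
  hand=[0.7, 0.7, 0.7, 0.7, 0.7, 0.7, 0.7],
)

```text
clock: 4.58
eef_pos: [598.0, -260.2, 97.6]
eef_rot: [-3.141, 0.0, 0.343]
wrist_force: [-0.2, -0.1, -0.2]
finger_gap: 64.7
finger_force: 0.0
```

Request:
move_arm(
  dp=[
    [0, 0, -5],
    [0, 0, -5],
    [0, 0, -3],
    [0, 0, 0],
  ],
  rotation=[
    [0, 0, 0],
    [0, 0, 0],
    [0, 0, 0],
    [0, 0, 0],
  ],
  hand=[0.7, 0.7, 0.7, 0.7],
)

```text
clock: 5.08
eef_pos: [598.0, -260.1, 84.3]
eef_rot: [-3.141, 0.0, 0.343]
wrist_force: [0.4, 0.0, -0.6]
finger_gap: 65.7
finger_force: 0.0
```

Request:
move_arm(
  dp=[
    [0, 0, 0],
    [0, 0, 0],
    [0, 0, 0],
    [0, 0, 0],
    [0, 0, 0],
    [0, 0, 0],
  ],
  rotation=[
    [0, 0, 0],
    [0, 0, 0],
    [0, 0, 0],
    [0, 0, 0],
    [0, 0, 0],
    [0, 0, 0],
  ],
  hand=[0.35, 0.25, 0.1, 0.1, 0.1, 0.1],
  newtons=8,
)

```text
clock: 5.82
eef_pos: [598.8, -262.0, 84.6]
eef_rot: [3.138, -0.001, 0.342]
wrist_force: [8.1, -11.3, -5.7]
finger_gap: 16.6
finger_force: 8.1
```

```bash
python3 -c "
from h import *
st()"
```

```text
{'clock': 5.825, 'eef_pos': [598.823, -261.986, 84.642], 'eef_rot': [3.138, -0.001, 0.342], 'wrist_force': [8.074, -11.278, -5.716], 'moment': [-1.923, -1.416, 0.102], 'finger_gap': 16.587, 'finger_force': 8.082, 'joints': [-0.468, 0.607, 1.297, -0.002, 1.233, 0.761]}
```

Request:
move_arm(
  dp=[
    [0.7, -1.9, 0],
    [0.3, -0.6, 0],
    [0, 0, 0],
  ],
  rotation=[
    [0, 0, 0],
    [0, 0, 0],
    [0, 0, 0],
  ],
  hand=[0.1, 0.1, 0.1],
)

```text
clock: 6.2
eef_pos: [598.9, -262.3, 84.6]
eef_rot: [-3.141, 0.0, 0.343]
wrist_force: [-1.3, 3.1, 1.9]
finger_gap: 16.5
finger_force: 8.0
```

```bash
python3 -c "
from h import *
st()"
```

```text
{'clock': 6.2, 'eef_pos': [598.933, -262.261, 84.59], 'eef_rot': [-3.141, 0.0, 0.343], 'wrist_force': [-1.348, 3.147, 1.869], 'moment': [0.651, 0.382, 0.146], 'finger_gap': 16.498, 'finger_force': 8.034, 'joints': [-0.469, 0.611, 1.292, 0.0, 1.239, 0.759]}
```

Request:
move_arm(
  dp=[
    [0, 0, 0],
    [0, 0, 0],
    [0, 0, 0],
    [0, 0, 0],
    [0, 0, 0],
    [0, 0, 0],
  ],
  rotation=[
    [0, 0, 0],
    [0, 0, 0],
    [0, 0, 0.05],
    [0, 0, 0.08],
    [0, 0, 0.08],
    [0, 0, 0.08],
  ],
  hand=[0.1, 0.1, 0.1, 0.1, 0.1, 0.1],
  newtons=35,
)

```text
clock: 6.95
eef_pos: [599.1, -262.7, 84.6]
eef_rot: [3.141, -0.0, 0.635]
wrist_force: [-0.4, 0.2, -0.6]
finger_gap: 15.8
finger_force: 34.9
```

```bash
python3 -c "
from h import *
st()"
```

```text
{'clock': 6.95, 'eef_pos': [599.113, -262.694, 84.571], 'eef_rot': [3.141, -0.0, 0.635], 'wrist_force': [-0.381, 0.233, -0.588], 'moment': [0.24, 0.027, -0.181], 'finger_gap': 15.844, 'finger_force': 34.922, 'joints': [-0.469, 0.611, 1.292, 0.0, 1.238, 0.467]}
```

Request:
move_arm(
  dp=[
    [0, 0, 0],
    [0, 0, 0],
    [0, 0, 0],
    [0, 0, 0],
    [0, 0, 0],
    [0, 0, 0],
    [0, 0, 0],
  ],
  rotation=[
    [0, 0, 0.08],
    [0, 0, 0.08],
    [0, 0, 0.08],
    [0, 0, 0.08],
    [0, 0, 0.08],
    [0, 0, 0.08],
    [0, 0, 0.05],
  ],
  hand=[0.1, 0.1, 0.1, 0.1, 0.1, 0.1, 0.1],
)

```text
clock: 7.82
eef_pos: [599.7, -263.9, 84.9]
eef_rot: [3.138, 0.001, 1.164]
wrist_force: [4.2, -4.9, -0.9]
finger_gap: 15.5
finger_force: 35.1
```

```bash
python3 -c "
from h import *
st()"
```

```text
{'clock': 7.825, 'eef_pos': [599.749, -263.881, 84.924], 'eef_rot': [3.138, 0.001, 1.164], 'wrist_force': [4.242, -4.921, -0.942], 'moment': [-1.036, -0.883, -0.418], 'finger_gap': 15.515, 'finger_force': 35.056, 'joints': [-0.47, 0.611, 1.291, -0.001, 1.236, -0.063]}
```

Request:
move_arm(
  dp=[
    [0.6, -1, 0],
    [0, 0, 0],
    [0, 0, 0],
  ],
  rotation=[
    [0, 0, 0.04],
    [0, 0, 0.04],
    [0, 0, 0.04],
  ],
  hand=[0.1, 0.1, 0.1],
)

```text
clock: 8.2
eef_pos: [600.2, -264.0, 84.7]
eef_rot: [3.14, 0.0, 1.283]
wrist_force: [2.8, 1.0, 0.1]
finger_gap: 15.9
finger_force: 35.0
```

```bash
python3 -c "
from h import *
st()"
```

```text
{'clock': 8.2, 'eef_pos': [600.209, -263.971, 84.689], 'eef_rot': [3.14, 0.0, 1.283], 'wrist_force': [2.792, 0.997, 0.12], 'moment': [0.181, -0.578, -0.232], 'finger_gap': 15.856, 'finger_force': 34.965, 'joints': [-0.47, 0.613, 1.288, 0.0, 1.239, -0.183]}
```

Request:
move_arm(
  dp=[
    [0, 0, 0],
    [0, 0, 0],
    [0, 0, 0],
  ],
  rotation=[
    [0, 0, 0.03],
    [0, 0, 0.03],
    [0, 0, 0],
  ],
  hand=[0.1, 0.1, 0.1],
)

```text
clock: 8.57
eef_pos: [600.1, -263.8, 84.7]
eef_rot: [3.14, 0.0, 1.343]
wrist_force: [4.3, -0.5, -0.4]
finger_gap: 15.8
finger_force: 35.0
```

```bash
python3 -c "
from h import *
st()"
```

```text
{'clock': 8.575, 'eef_pos': [600.058, -263.796, 84.697], 'eef_rot': [3.14, 0.0, 1.343], 'wrist_force': [4.326, -0.489, -0.45], 'moment': [0.058, -1.172, -0.348], 'finger_gap': 15.847, 'finger_force': 34.977, 'joints': [-0.47, 0.613, 1.288, 0.0, 1.239, -0.242]}
```

Request:
move_arm(
  dp=[
    [0, 0, 0],
    [0, 0, 0],
  ],
  rotation=[
    [0, 0, 0.03],
    [0, 0, 0.01],
  ],
  hand=[0.1, 0.1],
)

```text
clock: 8.82
eef_pos: [600.3, -263.7, 84.8]
eef_rot: [3.14, 0.0, 1.383]
wrist_force: [6.6, 0.2, -1.2]
finger_gap: 15.9
finger_force: 35.1
```

```bash
python3 -c "
from h import *
st()"
```

```text
{'clock': 8.825, 'eef_pos': [600.26, -263.748, 84.797], 'eef_rot': [3.14, 0.0, 1.383], 'wrist_force': [6.62, 0.201, -1.235], 'moment': [-0.013, -1.365, -0.549], 'finger_gap': 15.909, 'finger_force': 35.141, 'joints': [-0.47, 0.613, 1.288, 0.0, 1.239, -0.282]}
```

Request:
move_arm(
  dp=[
    [1, 0, 0],
    [0, 0, 0],
  ],
  rotation=[
    [0, 0, 0.02],
    [0, 0, 0],
  ],
  hand=[0.1, 0.1],
)

```text
clock: 9.07
eef_pos: [600.6, -263.6, 84.6]
eef_rot: [-3.141, 0.0, 1.403]
wrist_force: [2.4, 1.2, 0.7]
finger_gap: 16.0
finger_force: 34.9
```

```bash
python3 -c "
from h import *
st()"
```

```text
{'clock': 9.075, 'eef_pos': [600.613, -263.627, 84.584], 'eef_rot': [-3.141, 0.0, 1.403], 'wrist_force': [2.436, 1.176, 0.728], 'moment': [0.248, -0.504, -0.148], 'finger_gap': 15.97, 'finger_force': 34.915, 'joints': [-0.469, 0.615, 1.285, -0.0, 1.241, -0.302]}
```

Request:
move_arm(
  dp=[
    [0, 0, 0],
    [0, 0, 0],
  ],
  rotation=[
    [0, 0, 0.02],
    [0, 0, 0],
  ],
  hand=[0.1, 0.1],
)

```text
clock: 9.32
eef_pos: [600.6, -263.7, 84.5]
eef_rot: [3.142, 0.0, 1.423]
wrist_force: [3.0, 0.9, 0.9]
finger_gap: 16.0
finger_force: 35.0
```

```bash
python3 -c "
from h import *
st()"
```

```text
{'clock': 9.325, 'eef_pos': [600.635, -263.693, 84.545], 'eef_rot': [3.142, 0.0, 1.423], 'wrist_force': [3.013, 0.945, 0.921], 'moment': [0.183, -0.533, -0.245], 'finger_gap': 16.037, 'finger_force': 34.956, 'joints': [-0.469, 0.615, 1.285, -0.0, 1.241, -0.322]}
```

Request:
move_arm(
  dp=[
    [0.5, 0, 0],
    [0, 0, 0],
  ],
  rotation=[
    [0, 0, 0.025],
    [0, 0, 0.02],
  ],
  hand=[0.1, 0.1],
)

```text
clock: 9.57
eef_pos: [600.9, -263.6, 84.6]
eef_rot: [-3.141, -0.0, 1.469]
wrist_force: [-1.1, 1.0, 2.9]
finger_gap: 15.4
finger_force: 35.0
```

```bash
python3 -c "
from h import *
st()"
```

```text
{'clock': 9.575, 'eef_pos': [600.921, -263.629, 84.569], 'eef_rot': [-3.141, -0.0, 1.469], 'wrist_force': [-1.088, 1.012, 2.905], 'moment': [0.303, -0.001, -0.248], 'finger_gap': 15.426, 'finger_force': 34.96, 'joints': [-0.469, 0.616, 1.284, -0.0, 1.242, -0.368]}
```

Request:
move_arm(
  dp=[
    [0, 0, 0],
    [0, 0, 0],
  ],
  rotation=[
    [0, 0, 0.02],
    [0, 0, 0.02],
  ],
  hand=[0.1, 0.1],
)

```text
clock: 9.82
eef_pos: [601.1, -263.8, 84.6]
eef_rot: [-3.142, 0.0, 1.509]
wrist_force: [-0.1, 0.4, 2.0]
finger_gap: 15.8
finger_force: 34.9
```

```bash
python3 -c "
from h import *
st()"
```

```text
{'clock': 9.825, 'eef_pos': [601.078, -263.756, 84.554], 'eef_rot': [-3.142, 0.0, 1.509], 'wrist_force': [-0.067, 0.401, 2.025], 'moment': [0.114, 0.036, -0.167], 'finger_gap': 15.843, 'finger_force': 34.923, 'joints': [-0.469, 0.616, 1.284, -0.0, 1.242, -0.408]}
```

Request:
move_arm(
  dp=[
    [0, 0, 0],
    [0, 0, 0],
  ],
  rotation=[
    [0, 0, 0.025],
    [0, 0, 0.02],
  ],
  hand=[0.1, 0.1],
)

```text
clock: 10.07
eef_pos: [601.1, -263.8, 84.6]
eef_rot: [3.142, 0.0, 1.554]
wrist_force: [-0.3, -0.7, 1.6]
finger_gap: 15.9
finger_force: 34.9
```

```bash
python3 -c "
from h import *
st()"
```

```text
{'clock': 10.075, 'eef_pos': [601.131, -263.78, 84.571], 'eef_rot': [3.142, 0.0, 1.554], 'wrist_force': [-0.254, -0.701, 1.631], 'moment': [-0.101, 0.054, -0.204], 'finger_gap': 15.88, 'finger_force': 34.935, 'joints': [-0.469, 0.616, 1.284, -0.0, 1.242, -0.453]}
```

Request:
move_arm(
  dp=[
    [0, 0, 0],
    [0, 0, 0],
  ],
  rotation=[
    [0, 0, 0.02],
    [0, 0, 0.02],
  ],
  hand=[0.1, 0.1],
)

```text
clock: 10.32
eef_pos: [601.2, -263.9, 84.6]
eef_rot: [3.141, 0.0, 1.594]
wrist_force: [1.8, -0.9, 2.0]
finger_gap: 15.7
finger_force: 35.0
```

```bash
python3 -c "
from h import *
st()"
```

```text
{'clock': 10.325, 'eef_pos': [601.231, -263.872, 84.571], 'eef_rot': [3.141, 0.0, 1.594], 'wrist_force': [1.781, -0.87, 1.987], 'moment': [-0.285, -0.285, -0.351], 'finger_gap': 15.672, 'finger_force': 34.981, 'joints': [-0.469, 0.616, 1.284, -0.0, 1.241, -0.492]}
```

Request:
move_arm(
  dp=[
    [0, 0, 0],
    [0, 0, 0],
  ],
  rotation=[
    [0, 0, 0.02],
    [0, 0, 0.015],
  ],
  hand=[0.1, 0.1],
)

```text
clock: 10.58
eef_pos: [601.3, -263.8, 84.6]
eef_rot: [3.141, 0.0, 1.629]
wrist_force: [2.5, -2.9, 1.1]
finger_gap: 15.7
finger_force: 35.0
```

```bash
python3 -c "
from h import *
st()"
```

```text
{'clock': 10.575, 'eef_pos': [601.291, -263.803, 84.579], 'eef_rot': [3.141, 0.0, 1.629], 'wrist_force': [2.458, -2.898, 1.058], 'moment': [-0.523, -0.484, -0.364], 'finger_gap': 15.731, 'finger_force': 35.017, 'joints': [-0.469, 0.616, 1.284, -0.0, 1.241, -0.527]}
```

Request:
move_arm(
  dp=[
    [0, 0, 0],
    [0, 0, 0],
  ],
  rotation=[
    [0, 0, 0.015],
    [0, 0, 0.015],
  ],
  hand=[0.1, 0.1],
)

```text
clock: 10.82
eef_pos: [601.3, -263.7, 84.6]
eef_rot: [3.141, 0.0, 1.659]
wrist_force: [3.6, -3.5, 1.2]
finger_gap: 15.6
finger_force: 35.0
```

```bash
python3 -c "
from h import *
st()"
```

```text
{'clock': 10.825, 'eef_pos': [601.308, -263.742, 84.624], 'eef_rot': [3.141, 0.0, 1.659], 'wrist_force': [3.592, -3.536, 1.222], 'moment': [-0.643, -0.722, -0.376], 'finger_gap': 15.591, 'finger_force': 35.025, 'joints': [-0.469, 0.616, 1.284, -0.0, 1.241, -0.557]}
```

Request:
move_arm(
  dp=[
    [0, -0.5, 0],
    [0, 0, 0],
  ],
  rotation=[
    [0, 0, 0.02],
    [0, 0, 0.01],
  ],
  hand=[0.1, 0.1],
)

```text
clock: 11.08
eef_pos: [601.2, -263.9, 84.6]
eef_rot: [3.141, -0.0, 1.688]
wrist_force: [2.7, 0.5, 2.4]
finger_gap: 15.9
finger_force: 35.4
```

```bash
python3 -c "
from h import *
st()"
```

```text
{'clock': 11.075, 'eef_pos': [601.239, -263.867, 84.57], 'eef_rot': [3.141, -0.0, 1.688], 'wrist_force': [2.677, 0.502, 2.361], 'moment': [-0.052, -0.683, -0.744], 'finger_gap': 15.949, 'finger_force': 35.363, 'joints': [-0.47, 0.616, 1.283, 0.001, 1.242, -0.587]}
```

Request:
move_arm(
  dp=[
    [0, 0, 0],
    [0, 0, 0],
  ],
  rotation=[
    [0, 0, 0.015],
    [0, 0, 0.01],
  ],
  hand=[0.1, 0.1],
)

```text
clock: 11.32
eef_pos: [601.2, -264.0, 84.6]
eef_rot: [3.141, -0.0, 1.713]
wrist_force: [4.9, -0.2, 0.8]
finger_gap: 15.9
finger_force: 36.1
```

```bash
python3 -c "
from h import *
st()"
```

```text
{'clock': 11.325, 'eef_pos': [601.244, -264.015, 84.577], 'eef_rot': [3.141, -0.0, 1.713], 'wrist_force': [4.902, -0.229, 0.766], 'moment': [0.004, -0.842, -0.896], 'finger_gap': 15.901, 'finger_force': 36.07, 'joints': [-0.47, 0.617, 1.283, 0.0, 1.242, -0.612]}
```

The moment rose to 0.9 N m, so the cover is at its open stop. I'll relax slightly and lift.

Request:
move_arm(
  dp=[
    [0.8, 0, 0],
    [0, 0, 3],
    [0, 0, 3],
    [0, 0, 3],
    [0, 0, 0],
  ],
  rotation=[
    [0, 0, -0.03],
    [0, 0, 0],
    [0, 0, 0],
    [0, 0, 0],
    [0, 0, 0],
  ],
  hand=[0.1, 0.1, 0.1, 0.1, 0.1],
)

```text
clock: 11.95
eef_pos: [601.6, -263.9, 93.6]
eef_rot: [-3.141, -0.001, 1.683]
wrist_force: [-2.6, 2.0, -3.8]
finger_gap: 16.0
finger_force: 35.1
```

```bash
python3 -c "
from h import *
st()"
```

```text
{'clock': 11.95, 'eef_pos': [601.596, -263.93, 93.603], 'eef_rot': [-3.141, -0.001, 1.683], 'wrist_force': [-2.628, 1.966, -3.836], 'moment': [0.29, 0.436, -0.453], 'finger_gap': 16.011, 'finger_force': 35.094, 'joints': [-0.469, 0.609, 1.273, 0.0, 1.261, -0.581]}
```

Request:
move_arm(
  dp=[
    [0, 0, 10],
    [0, 0, 20],
    [0, 0, 20],
    [0, 30, 0],
    [-2, 40, 0],
    [-2, 45, 0],
    [-3, 45, 0],
    [-3, 45, 0],
    [-2, 35, 0],
    [0, 14, 0],
  ],
  rotation=[
    [0, 0, 0],
    [0, 0, 0],
    [0, 0, 0],
    [0, 0, 0],
    [0, 0, 0],
    [0, 0, 0],
    [0, 0, 0],
    [0, 0, 0],
    [0, 0, 0],
    [0, 0, 0],
  ],
  hand=[0.1, 0.1, 0.1, 0.1, 0.1, 0.1, 0.1, 0.1, 0.1, 0.1],
)

```text
clock: 13.2
eef_pos: [590.3, -8.6, 145.0]
eef_rot: [3.139, 0.001, 1.685]
wrist_force: [-1.1, 0.5, -1.8]
finger_gap: 15.4
finger_force: 35.0
```

Request:
move_arm(
  dp=[
    [0, 0, 0],
    [0, 0, -30],
    [0, 0, -40],
    [0, 0, -30],
    [0, 0, -15],
    [0, 0, -8],
    [0, 0, -4],
    [0, 0, 0],
  ],
  rotation=[
    [0, 0, 0],
    [0, 0, 0],
    [0, 0, 0],
    [0, 0, 0],
    [0, 0, 0],
    [0, 0, 0],
    [0, 0, 0],
    [0, 0, 0],
  ],
  hand=[0.1, 0.1, 0.1, 0.1, 0.1, 0.1, 0.1, 0.1],
)

```text
clock: 14.2
eef_pos: [590.3, -10.2, 17.1]
eef_rot: [3.141, 0.0, 1.683]
wrist_force: [-0.4, -0.0, -1.1]
finger_gap: 16.0
finger_force: 35.0
```

Run:
```python
from h import *
st()
c=camera("top");cv2.imwrite("pics/g.png",cv2.resize(c["image"],(800,600))[...,::-1])
s=camera("side");cv2.imwrite("pics/gs.png",s["image"][...,::-1])
```

```text
{'clock': 14.2, 'eef_pos': [590.299, -10.237, 17.141], 'eef_rot': [3.141, 0.0, 1.683], 'wrist_force': [-0.419, -0.048, -1.133], 'moment': [-0.006, -0.102, 0.076], 'finger_gap': 15.958, 'finger_force': 34.96, 'joints': [-0.079, 0.56, 1.548, -0.0, 1.033, -0.191]}
```

Request:
move_arm(
  dp=[
    [0, 0, -4],
    [0, 0, -3],
    [0, 0, 0],
  ],
  rotation=[
    [0, 0, 0],
    [0, 0, 0],
    [0, 0, 0],
  ],
  hand=[0.1, 0.1, 0.1],
)

```text
clock: 14.68
eef_pos: [589.7, -10.1, 9.2]
eef_rot: [-3.141, -0.0, 1.683]
wrist_force: [-0.1, 0.2, -1.8]
finger_gap: 15.7
finger_force: 35.0
```

Request:
move_arm(
  dp=[
    [0, 0, -1],
    [0, 0, -1],
    [0, 0, 0],
  ],
  rotation=[
    [0, 0, 0],
    [0, 0, 0],
    [0, 0, 0],
  ],
  hand=[0.1, 0.1, 0.1],
)

```text
clock: 15.05
eef_pos: [590.1, -10.1, 8.6]
eef_rot: [3.141, 0.0, 1.683]
wrist_force: [-6.4, -0.1, 9.0]
finger_gap: 16.1
finger_force: 35.0
```

Request:
move_arm(
  dp=[
    [0, 0, 0.5],
    [0, 0, 0],
    [0, 0, 0],
    [0, 0, 0],
    [0, 0, 30],
    [0, 0, 50],
    [0, 0, 50],
    [0, 0, 0],
  ],
  rotation=[
    [0, 0, 0],
    [0, 0, 0],
    [0, 0, 0],
    [0, 0, 0],
    [0, 0, 0],
    [0, 0, 0],
    [0, 0, 0],
    [0, 0, 0],
  ],
  hand=[0.3, 0.5, 0.6, 0.6, 0.6, 0.6, 0.6, 0.6],
)

```text
clock: 16.05
eef_pos: [591.7, -10.3, 142.1]
eef_rot: [3.135, 0.001, 1.683]
wrist_force: [-0.1, 0.4, -0.7]
finger_gap: 56.6
finger_force: 0.0
```

Run:
```python
from h import *
st()
c=camera("top");s=camera("side")
for z in(30,):print("cover expected top",proj(c,(591,-8,29)))
I=np.hstack([c["image"][120:290,130:400],s["image"][120:290,150:380]]);cv2.imwrite("pics/g2.png",cv2.resize(I,None,fx=1.6,fy=1.6,interpolation=cv2.INTER_CUBIC)[...,::-1])
x,y,z=manip.read_state()["eef_pos"];print("side tip",proj(s,(x,y,z)),proj(s,(x,y,z+30)))
```

```text
{'clock': 16.05, 'eef_pos': [591.708, -10.261, 142.093], 'eef_rot': [3.135, 0.001, 1.683], 'wrist_force': [-0.072, 0.355, -0.661], 'moment': [-0.028, -0.096, -0.016], 'finger_gap': 56.565, 'finger_force': 0.0, 'joints': [-0.079, 0.416, 1.445, 0.0, 1.273, -0.191]}
cover expected top (np.float64(258.8626298672119), np.float64(191.69298814901254))
side tip (np.float64(250.58040664732312), np.float64(176.37597126820384)) (np.float64(250.43021248306155), np.float64(165.3522301564114))
```

View pics/g2.png

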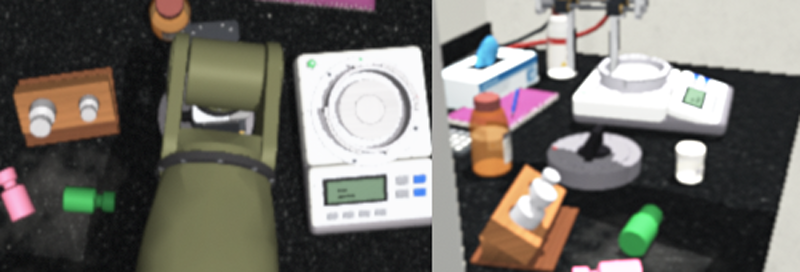

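The cover stands flat on the bench near (593,-10). The pan and collar are now exposed at about top pixel (361,189), and the holder is untouched. Next I'll measure the pan centre and the knob tops, and move to the pre-grasp.

Request:
move_arm(
  dp=[
    [0, 10, 20],
    [-5, 25, 20],
    [-10, 35, 0],
    [-10, 35, 0],
    [-10, 35, 0],
    [-10, 35, 0],
    [-10, 35, 0],
    [-10, 30, 0],
    [-8, 12, 0],
    [0, 0, 0],
  ],
  rotation=[
    [0, 0, -0.16],
    [0, 0, -0.17],
    [0, 0, -0.17],
    [0, 0, -0.17],
    [0, 0, -0.17],
    [0, 0, -0.17],
    [0, 0, -0.17],
    [0, 0, -0.17],
    [0, 0, -0.163],
    [0, 0, 0],
  ],
  hand=[0.6, 0.6, 0.6, 0.6, 0.6, 0.6, 0.6, 0.6, 0.6, 0.6],
)

```text
clock: 17.4
eef_pos: [516.2, 242.3, 176.6]
eef_rot: [3.141, 0.002, 0.172]
wrist_force: [0.2, 0.0, -0.3]
finger_gap: 56.1
finger_force: 0.0
```

Run:
```python
from h import *
st()
c=camera("top");s=camera("side")
b=cv2.imread("pics/top0.png")[...,::-1];bs=cv2.imread("pics/side0.png")[...,::-1]
# pan: hough circles in enlarged crop (current image)
g=cv2.cvtColor(c["image"],cv2.COLOR_RGB2GRAY)[150:225,322:402];G=cv2.resize(g,None,fx=6,fy=6,interpolation=cv2.INTER_CUBIC)
for r0,r1 in((50,75),(100,125),(140,185)):
    C=cv2.HoughCircles(G,cv2.HOUGH_GRADIENT,2,30,param1=60,param2=20,minRadius=r0,maxRadius=r1)
    if C is not None:
        for u,v,r in C[0][:2]:
            u,v=(u+.5)/6-.5+322,(v+.5)/6-.5+150;print("circ",round(u,1),round(v,1),round(r/6,1),onz(c,u,v,88).round(1),onz(c,u,v,100).round(1))
# knob tops bright in both initial views
for n,im,cc,(x0,y0,x1,y1) in(("top",b,c,(140,170,200,212)),("side",bs,s,(195,220,240,275))):
    gg=cv2.cvtColor(np.ascontiguousarray(im),cv2.COLOR_RGB2GRAY);m=np.zeros_like(gg);m[y0:y1,x0:x1]=(gg[y0:y1,x0:x1]>225)*255
    for q in cv2.findContours(m,cv2.RETR_EXTERNAL,cv2.CHAIN_APPROX_NONE)[0]:
        if len(q)>=8:print(n,np.round(cv2.minEnclosingCircle(q),1).tolist() if 0 else (cv2.minAreaRect(q)))
```

```text
{'clock': 17.4, 'eef_pos': [516.151, 242.293, 176.552], 'eef_rot': [3.141, 0.002, 0.172], 'wrist_force': [0.249, 0.035, -0.296], 'moment': [0.024, -0.042, -0.022], 'finger_gap': 56.073, 'finger_force': 0.0, 'joints': [0.375, 0.347, 1.459, 0.0, 1.338, 1.773]}
circ 387.1 207.4 11.9 [ 554.5 -326.5   88. ] [ 553.5 -322.6  100. ]
circ 367.8 196.8 12.3 [ 579.8 -278.1   88. ] [ 578.6 -274.7  100. ]
circ 362.4 188.1 20.6 [ 601.2 -264.7   88. ] [ 599.7 -261.4  100. ]
circ 356.8 182.8 20.6 [ 614.3 -250.5   88. ] [ 612.6 -247.3  100. ]
circ 359.4 188.8 26.6 [ 599.3 -257.2   88. ] [ 597.9 -254.   100. ]
circ 354.4 186.8 26.6 [ 604.  -244.6   88. ] [ 602.5 -241.5  100. ]
top ((154.50001525878906, 199.50003051757812), (9.899494171142578, 9.899494171142578), 45.0)
top ((184.75, 191.25), (7.071067810058594, 6.363960266113281), 45.0)
top ((156.1411895751953, 189.66468811035156), (14.18885326385498, 5.752237796783447), 4.398705005645752)
top ((185.0, 183.5), (3.0, 8.0), 90.0)
side ((213.47999572753906, 246.86000061035156), (18.600000381469727, 30.799999237060547), 36.86989974975586)
side ((224.5, 228.5), (7.0, 9.0), 90.0)
```

Request:
move_arm(
  dp=[
    [1, 0, 0],
    [1, 0, 0],
    [1, 0, 0],
    [0, 0, 0],
    [0, 0, 0],
  ],
  rotation=[
    [0.0236, -0.1376, 0],
    [0.0236, -0.1376, 0],
    [0.0236, -0.1376, 0],
    [0.0236, -0.1376, 0],
    [0, 0, 0],
  ],
  hand=[0.6, 0.6, 0.6, 0.6, 0.6],
)

```text
clock: 18.12
eef_pos: [518.8, 240.9, 177.1]
eef_rot: [3.139, -0.557, 0.173]
wrist_force: [1.5, -0.1, 0.0]
finger_gap: 56.4
finger_force: 0.0
```

Run:
```python
from h import *
from scipy.spatial.transform import Rotation as Ro
st();S=manip.read_state()
c=camera("top");s=camera("side")
R=Ro.from_euler("xyz",S["eef_rot"]).as_matrix();p=np.array(S["eef_pos"]);print("R",R.round(3).tolist())
for k in(0,-30):
  for sg in(-1,1):
    X=p+R[:,2]*k+R[:,1]*sg*28; print(k,sg,"side",np.round(proj(s,X),1),"top",np.round(proj(c,X),1))
X=p+np.array([0,0,30]);print("world",np.round(proj(s,X),1),np.round(proj(c,X),1))
A=cv2.resize(c["image"][150:230,110:210],(500,400),interpolation=cv2.INTER_CUBIC);B=cv2.resize(s["image"][180:280,180:255],(300,400),interpolation=cv2.INTER_CUBIC)
cv2.imwrite("pics/h.png",np.hstack([A,B])[...,::-1])
```

```text
{'clock': 18.125, 'eef_pos': [518.799, 240.883, 177.052], 'eef_rot': [3.139, -0.557, 0.173], 'wrist_force': [1.467, -0.082, 0.028], 'moment': [-0.058, 0.242, -0.008], 'finger_gap': 56.438, 'finger_force': 0.0, 'joints': [0.447, 0.057, 1.917, -0.245, 0.642, 2.002]}
R [[0.836, 0.171, 0.521], [0.146, -0.985, 0.089], [0.528, 0.002, -0.849]]
0 -1 side [234.8 209.7] top [138.2 215.1]
0 1 side [241.1 198.1] top [163.  211.5]
-30 -1 side [242.7 198. ] top [136.4 221.6]
-30 1 side [248.6 186.9] top [161.8 217.9]
world [237.7 189.6] [147.8 212.5]
```

View pics/h.png

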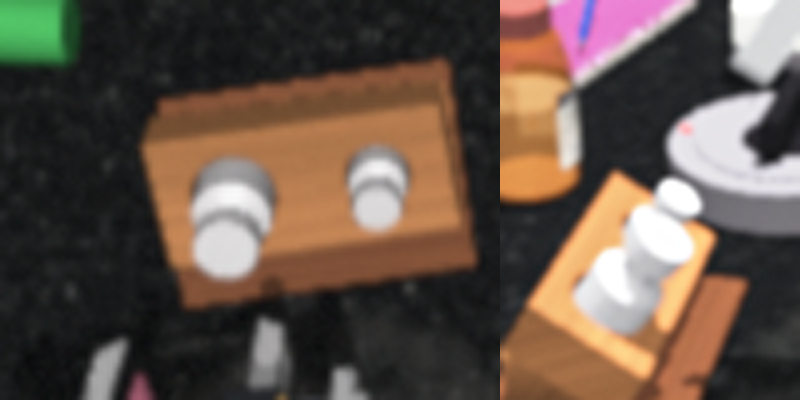

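The top view shows the knob's top face at pixel (155,199.4), and the side view shows it at about (221,239). The near fingertip is at side (242.5,199). That fits tips set back about 30 mm along the tool axis, so the offset belongs to the tool.

Run:
```python
from h import *
c=camera("top");s=camera("side")
K,e=tri(c,(154.9,199.4),s,(221.2,239.2));print(K,e)
a=np.array([-.522,-.090,.848]);foot=K-80*a;print("foot",foot)
for k in(110,60,30):print(k,(foot+k*a).round(1))
p=manip.read_state()["eef_pos"];d=p-foot;print("s",d@a,"perp",(d-(d@a)*a).round(1))
```

```text
[556.47727782 248.56394211  94.94049196] 2.05581501751928
foot [598.23727782 255.76394211  27.10049196]
110 [540.8 245.9 120.4]
60 [566.9 250.4  78. ]
30 [582.6 253.1  52.5]
s 170.0501941855574 perp [11.4  1.2  7.2]
```

Request:
move_arm(
  dp=[
    [-11.5, -1, -7],
    [15.5, 2.7, -25.5],
    [15.5, 2.7, -25.5],
    [13, 2.2, -21],
    [13, 2.2, -21],
    [7.8, 1.4, -12.7],
    [0, 0, 0],
  ],
  rotation=[
    [0, 0, 0],
    [0, 0, 0],
    [0, 0, 0],
    [0, 0, 0],
    [0, 0, 0],
    [0, 0, 0],
    [0, 0, 0],
  ],
  hand=[0.6, 0.6, 0.6, 0.6, 0.6, 0.6, 0.6],
)

```text
clock: 19.2
eef_pos: [572.9, 251.8, 64.3]
eef_rot: [3.141, -0.557, 0.17]
wrist_force: [-0.3, -0.1, 0.7]
finger_gap: 56.7
finger_force: 0.0
```

Run:
```python
from h import *
from scipy.spatial.transform import Rotation as Ro
st();S=manip.read_state()
foot=np.array([598.2,255.8,27.1]);a=np.array([-.522,-.090,.848]);p=S["eef_pos"];d=p-foot;print("s",d@a,"perp",(d-(d@a)*a).round(1))
c=camera("top");s=camera("side")
A=cv2.resize(c["image"][165:225,130:205],(500,400),interpolation=cv2.INTER_CUBIC);B=cv2.resize(s["image"][205:285,190:250],(300,400),interpolation=cv2.INTER_CUBIC)
cv2.imwrite("pics/i.png",np.hstack([A,B])[...,::-1])
R=Ro.from_euler("xyz",S["eef_rot"]).as_matrix()
for sg in(-1,1):
    X=p-30*R[:,2]+R[:,1]*sg*28;print("tip side",np.round(proj(s,X),1),"top",np.round(proj(c,X),1))
```

```text
{'clock': 19.2, 'eef_pos': [572.882, 251.828, 64.344], 'eef_rot': [3.141, -0.557, 0.17], 'wrist_force': [-0.3, -0.142, 0.74], 'moment': [-0.06, 0.207, 0.022], 'finger_gap': 56.681, 'finger_force': 0.0, 'joints': [0.418, 0.337, 1.882, -0.341, 0.401, 2.098]}
s 45.15670477550415 perp [-1.7  0.1 -1. ]
tip side [216.6 248.2] top [143.9 201.2]
tip side [223.8 235. ] top [166.5 198.1]
```

View pics/i.png

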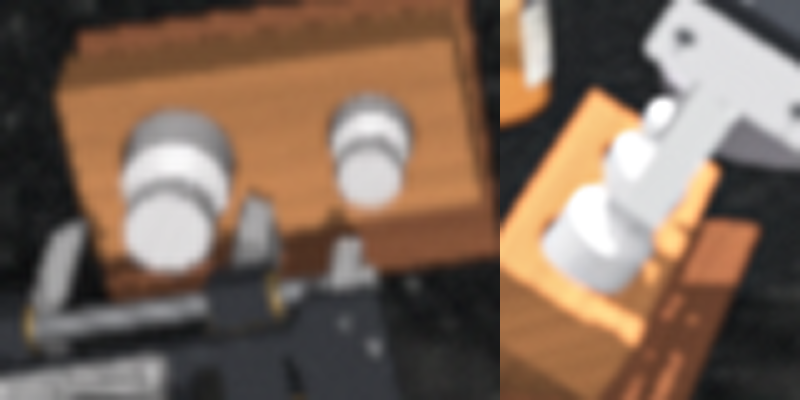

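The fingers straddle the knob. Their tips are at about s=75 mm along the weight and appear a few mm towards the robot of the axis. I'll shift 3 mm, advance 14 mm along the axis and close.

Request:
move_arm(
  dp=[
    [2.5, 0.4, 1.6],
    [3.7, 0.6, -5.9],
    [3.7, 0.6, -5.9],
    [0, 0, 0],
  ],
  rotation=[
    [0, 0, 0],
    [0, 0, 0],
    [0, 0, 0],
    [0, 0, 0],
  ],
  hand=[0.6, 0.6, 0.6, 0.6],
)

```text
clock: 19.8
eef_pos: [583.0, 253.5, 54.3]
eef_rot: [3.141, -0.557, 0.17]
wrist_force: [0.2, 0.8, -0.3]
finger_gap: 56.3
finger_force: 0.0
```

Request:
move_arm(
  dp=[
    [0, 0, 0],
    [0, 0, 0],
    [0, 0, 0],
    [0, 0, 0],
  ],
  rotation=[
    [0, 0, 0],
    [0, 0, 0],
    [0, 0, 0],
    [0, 0, 0],
  ],
  hand=[0.4, 0.3, 0.2, 0.2],
  newtons=10,
)

```text
clock: 20.3
eef_pos: [583.2, 253.7, 55.3]
eef_rot: [-3.142, -0.559, 0.17]
wrist_force: [-0.4, -0.1, -0.0]
finger_gap: 31.5
finger_force: 10.0
```

Run:
```python
from h import *
st()
```

```text
{'clock': 20.3, 'eef_pos': [583.156, 253.678, 55.271], 'eef_rot': [-3.142, -0.559, 0.17], 'wrist_force': [-0.369, -0.112, -0.038], 'moment': [-0.022, 0.245, -0.015], 'finger_gap': 31.492, 'finger_force': 10.0, 'joints': [0.413, 0.371, 1.861, -0.347, 0.385, 2.101]}
```

Gripped on the knob (gap 31.5 mm). I'll firm up and draw it out along its axis.

Request:
move_arm(
  dp=[
    [0, 0, 0],
    [0, 0, 0],
    [-2.6, -0.5, 4.2],
    [-5.2, -0.9, 8.5],
    [-5.2, -0.9, 8.5],
    [-7.8, -1.4, 12.7],
    [-10.5, -1.8, 17],
    [0, 0, 20],
    [0, 0, 30],
    [0, 0, 0],
  ],
  rotation=[
    [0, 0, 0],
    [0, 0, 0],
    [0, 0, 0],
    [0, 0, 0],
    [0, 0, 0],
    [0, 0, 0],
    [0, 0, 0],
    [0, 0, 0],
    [0, 0, 0],
    [0, 0, 0],
  ],
  hand=[0.2, 0.2, 0.2, 0.2, 0.2, 0.2, 0.2, 0.2, 0.2, 0.2],
  newtons=35,
)

```text
clock: 21.55
eef_pos: [552.3, 248.6, 158.7]
eef_rot: [-3.14, -0.562, 0.169]
wrist_force: [-0.2, -0.2, -4.7]
finger_gap: 31.2
finger_force: 35.0
```

Run:
```python
from h import *
st()
```

```text
{'clock': 21.55, 'eef_pos': [552.28, 248.563, 158.7], 'eef_rot': [-3.14, -0.562, 0.169], 'wrist_force': [-0.183, -0.206, -4.681], 'moment': [-0.14, 0.807, 0.027], 'finger_gap': 31.225, 'finger_force': 34.999, 'joints': [0.43, 0.152, 1.861, -0.245, 0.595, 1.997]}
```

Request:
move_arm(
  dp=[
    [0, 0, 15],
    [0, -10, 15],
    [2, -30, 10],
    [4, -45, 0],
    [5, -48, 0],
    [5, -48, 0],
    [5, -48, 0],
    [5, -48, 0],
    [5, -48, 0],
    [5, -48, 0],
  ],
  rotation=[
    [-0.0236, 0.1376, 0],
    [-0.0236, 0.1376, 0],
    [-0.0236, 0.1376, 0],
    [-0.0236, 0.1376, 0],
    [0, 0, 0],
    [0, 0, 0],
    [0, 0, 0],
    [0, 0, 0],
    [0, 0, 0],
    [0, 0, 0],
  ],
  hand=[0.2, 0.2, 0.2, 0.2, 0.2, 0.2, 0.2, 0.2, 0.2, 0.2],
)

```text
clock: 22.8
eef_pos: [587.4, -126.4, 194.6]
eef_rot: [-3.142, 0.001, 0.169]
wrist_force: [1.4, 0.1, -5.0]
finger_gap: 31.5
finger_force: 35.0
```

Request:
move_arm(
  dp=[
    [4, -45, 0],
    [4, -40, 0],
    [3, -30, 0],
    [2, -20, 0],
    [0, 0, 0],
    [0, 0, 0],
  ],
  rotation=[
    [0, 0, 0],
    [0, 0, 0],
    [0, 0, 0],
    [0, 0, 0],
    [0, 0, 0],
    [0, 0, 0],
  ],
  hand=[0.2, 0.2, 0.2, 0.2, 0.2, 0.2],
)

```text
clock: 23.55
eef_pos: [600.9, -259.0, 195.7]
eef_rot: [-3.141, 0.0, 0.17]
wrist_force: [-0.7, 0.3, -6.0]
finger_gap: 31.2
finger_force: 35.0
```

Run:
```python
from h import *
st()
```

```text
{'clock': 23.55, 'eef_pos': [600.894, -258.96, 195.664], 'eef_rot': [-3.141, 0.0, 0.17], 'wrist_force': [-0.685, 0.35, -6.046], 'moment': [0.019, 0.091, 0.015], 'finger_gap': 31.243, 'finger_force': 34.999, 'joints': [-0.463, 0.528, 1.159, 0.0, 1.455, 0.938]}
```

Run:
```python
from h import *
s=camera("side");bs=cv2.imread("pics/side0.png")[...,::-1].astype(int)
d=np.abs(s["image"].astype(int)-bs).max(2)
for r in range(112,148,2):
    x=np.where(d[r,250:310]>7)[0]+250
    print(r,(x.min(),x.max(),(x.min()+x.max())/2,len(x)) if len(x) else None)
p=manip.read_state()["eef_pos"]
for k in(-31,-10,15,41):print(k,np.round(proj(s,(p[0],p[1],p[2]+k)),1))
print("pan ctr px",np.round(proj(s,(601,-262,88)),1))
# collar rim in side (cover off): bright pattern extents
```

```text
112 (np.int64(272), np.int64(282), np.float64(277.0), 11)
114 (np.int64(272), np.int64(282), np.float64(277.0), 11)
116 (np.int64(272), np.int64(283), np.float64(277.5), 12)
118 (np.int64(270), np.int64(283), np.float64(276.5), 14)
120 (np.int64(270), np.int64(283), np.float64(276.5), 14)
122 (np.int64(271), np.int64(283), np.float64(277.0), 13)
124 (np.int64(270), np.int64(281), np.float64(275.5), 12)
126 (np.int64(269), np.int64(284), np.float64(276.5), 13)
128 (np.int64(269), np.int64(284), np.float64(276.5), 16)
130 (np.int64(268), np.int64(284), np.float64(276.0), 17)
132 (np.int64(268), np.int64(283), np.float64(275.5), 16)
134 (np.int64(268), np.int64(283), np.float64(275.5), 16)
136 (np.int64(268), np.int64(283), np.float64(275.5), 16)
138 (np.int64(268), np.int64(283), np.float64(275.5), 16)
140 (np.int64(268), np.int64(283), np.float64(275.5), 16)
142 (np.int64(269), np.int64(283), np.float64(276.0), 15)
144 (np.int64(272), np.int64(280), np.float64(276.0), 9)
146 (np.int64(280), np.int64(286), np.float64(283.0), 4)
-31 [276.1 141.3]
-10 [276.2 134.6]
15 [276.3 126.6]
41 [276.4 118.1]
pan ctr px [276.1 164.6]
```

Request:
move_arm(
  dp=[
    [-0.9, -2.4, -10],
    [0, 0, -20],
    [0, 0, -20],
    [0, 0, -10],
    [0, 0, 0],
    [0, 0, 0],
  ],
  rotation=[
    [0, 0, 0],
    [0, 0, 0],
    [0, 0, 0],
    [0, 0, 0],
    [0, 0, 0],
    [0, 0, 0],
  ],
  hand=[0.2, 0.2, 0.2, 0.2, 0.2, 0.2],
)

```text
clock: 24.35
eef_pos: [600.3, -262.3, 136.9]
eef_rot: [3.141, -0.001, 0.17]
wrist_force: [-0.3, -0.3, -4.8]
finger_gap: 31.2
finger_force: 35.0
```

Run:
```python
from h import *
st()
```

```text
{'clock': 24.35, 'eef_pos': [600.274, -262.331, 136.91], 'eef_rot': [3.141, -0.001, 0.17], 'wrist_force': [-0.329, -0.284, -4.79], 'moment': [0.012, 0.017, 0.021], 'finger_gap': 31.16, 'finger_force': 34.999, 'joints': [-0.468, 0.566, 1.237, 0.0, 1.337, 0.933]}
```

Request:
move_arm(
  dp=[
    [0, 0, -3],
    [0, 0, -3],
    [0, 0, -2],
    [0, 0, 0],
    [0, 0, 0],
  ],
  rotation=[
    [0, 0, 0],
    [0, 0, 0],
    [0, 0, 0],
    [0, 0, 0],
    [0, 0, 0],
  ],
  hand=[0.2, 0.2, 0.2, 0.2, 0.2],
)

```text
clock: 24.98
eef_pos: [600.0, -262.2, 128.1]
eef_rot: [3.142, -0.0, 0.17]
wrist_force: [0.5, 0.1, -4.9]
finger_gap: 31.3
finger_force: 35.0
```

Run:
```python
from h import *
st()
```

```text
{'clock': 24.975, 'eef_pos': [599.985, -262.241, 128.102], 'eef_rot': [3.142, -0.0, 0.17], 'wrist_force': [0.472, 0.054, -4.893], 'moment': [-0.001, 0.06, -0.023], 'finger_gap': 31.347, 'finger_force': 34.999, 'joints': [-0.468, 0.573, 1.246, 0.0, 1.322, 0.933]}
```

Request:
move_arm(
  dp=[
    [0, 0, -2],
    [0, 0, -2],
    [0, 0, -1.5],
    [0, 0, 0],
  ],
  rotation=[
    [0, 0, 0],
    [0, 0, 0],
    [0, 0, 0],
    [0, 0, 0],
  ],
  hand=[0.2, 0.2, 0.2, 0.2],
)

```text
clock: 25.48
eef_pos: [599.9, -262.2, 122.4]
eef_rot: [-3.141, 0.0, 0.17]
wrist_force: [-0.6, -0.3, -5.2]
finger_gap: 31.5
finger_force: 35.0
```

Request:
move_arm(
  dp=[
    [0, 0, -1],
    [0, 0, -1],
    [0, 0, 0],
  ],
  rotation=[
    [0, 0, 0],
    [0, 0, 0],
    [0, 0, 0],
  ],
  hand=[0.2, 0.2, 0.2],
)

```text
clock: 25.85
eef_pos: [599.9, -262.2, 120.5]
eef_rot: [-3.142, 0.0, 0.17]
wrist_force: [0.1, 0.2, -3.7]
finger_gap: 31.2
finger_force: 35.0
```

Request:
move_arm(
  dp=[
    [0, 0, -0.7],
    [0, 0, -0.3],
    [0, 0, 0],
  ],
  rotation=[
    [0, 0, 0],
    [0, 0, 0],
    [0, 0, 0],
  ],
  hand=[0.2, 0.2, 0.2],
)

```text
clock: 26.22
eef_pos: [600.0, -262.2, 119.7]
eef_rot: [3.141, -0.0, 0.17]
wrist_force: [0.8, 0.0, -3.6]
finger_gap: 31.4
finger_force: 35.0
```

Request:
move_arm(
  dp=[
    [0, 0, -0.5],
    [0, 0, -0.3],
    [0, 0, 0],
  ],
  rotation=[
    [0, 0, 0],
    [0, 0, 0],
    [0, 0, 0],
  ],
  hand=[0.2, 0.2, 0.2],
)

```text
clock: 26.6
eef_pos: [600.0, -262.2, 118.9]
eef_rot: [3.141, -0.0, 0.17]
wrist_force: [0.6, 0.3, -3.6]
finger_gap: 30.9
finger_force: 35.0
```

Request:
move_arm(
  dp=[
    [0, 0, -0.6],
    [0, 0, 0],
    [0, 0, 0],
  ],
  rotation=[
    [0, 0, 0],
    [0, 0, 0],
    [0, 0, 0],
  ],
  hand=[0.2, 0.2, 0.2],
)

```text
clock: 26.98
eef_pos: [600.0, -262.3, 118.3]
eef_rot: [3.141, -0.0, 0.17]
wrist_force: [1.0, 0.1, -1.9]
finger_gap: 31.1
finger_force: 35.0
```

Request:
move_arm(
  dp=[
    [0, 0, -0.4],
    [0, 0, 0],
    [0, 0, 0],
  ],
  rotation=[
    [0, 0, 0],
    [0, 0, 0],
    [0, 0, 0],
  ],
  hand=[0.2, 0.2, 0.2],
)

```text
clock: 27.35
eef_pos: [600.0, -262.3, 117.8]
eef_rot: [3.142, -0.0, 0.17]
wrist_force: [0.5, 0.1, -0.6]
finger_gap: 31.1
finger_force: 35.0
```

The pan now carries the weight. I'll ease the grip, open and rise.

Request:
move_arm(
  dp=[
    [0, 0, 0],
    [0, 0, 0],
    [0, 0, 0],
  ],
  rotation=[
    [0, 0, 0],
    [0, 0, 0],
    [0, 0, 0],
  ],
  hand=[0.2, 0.2, 0.2],
  newtons=4,
)

```text
clock: 27.72
eef_pos: [600.0, -262.3, 117.8]
eef_rot: [3.142, -0.0, 0.17]
wrist_force: [0.5, -0.6, -0.2]
finger_gap: 32.0
finger_force: 4.0
```

Request:
move_arm(
  dp=[
    [0, 0, 0],
    [0, 0, 0],
    [0, 0, 0],
    [0, 0, 0],
    [0, 0, 0],
    [0, 0, 15],
    [0, 0, 30],
    [0, 0, 40],
    [0, 0, 40],
    [0, 0, 0],
  ],
  rotation=[
    [0, 0, 0],
    [0, 0, 0],
    [0, 0, 0],
    [0, 0, 0],
    [0, 0, 0],
    [0, 0, 0],
    [0, 0, 0],
    [0, 0, 0],
    [0, 0, 0],
    [0, 0, 0],
  ],
  hand=[0.36, 0.42, 0.5, 0.55, 0.6, 0.6, 0.6, 0.6, 0.6, 0.6],
)

```text
clock: 28.98
eef_pos: [600.9, -262.7, 247.5]
eef_rot: [3.137, -0.006, 0.17]
wrist_force: [-0.7, 0.1, -0.8]
finger_gap: 56.1
finger_force: 0.0
```

Request:
move_arm(
  dp=[
    [-20, 20, 0],
    [-40, 40, 0],
    [-40, 45, 0],
    [-40, 45, 0],
    [-30, 40, 0],
    [-20, 20, 0],
    [0, 0, 0],
  ],
  rotation=[
    [0, 0, 0],
    [0, 0, 0],
    [0, 0, 0],
    [0, 0, 0],
    [0, 0, 0],
    [0, 0, 0],
    [0, 0, 0],
  ],
  hand=[0.6, 0.6, 0.6, 0.6, 0.6, 0.6, 0.6],
)

```text
clock: 29.85
eef_pos: [409.3, -51.4, 243.2]
eef_rot: [3.141, -0.001, 0.171]
wrist_force: [-0.1, -1.2, 0.2]
finger_gap: 56.5
finger_force: 0.0
```

Run:
```python
from h import *
st()
c=camera("top");s=camera("side");cv2.imwrite("pics/j.png",c["image"][...,::-1])
im=c["image"];g=cv2.cvtColor(im,cv2.COLOR_RGB2GRAY)
for X,n in(((601,-262,85),"foot"),((601,-262,165),"knobtop"),((601,-262,132),"bodytop"),((601,-262,100),"rim")):print(n,np.round(proj(c,X),1),"side",np.round(proj(s,X),1))
bg=cv2.imread("pics/g.png");
G=cv2.resize(g[150:225,322:402],None,fx=6,fy=6,interpolation=cv2.INTER_CUBIC)
for r0,r1 in((30,46),(46,60),(118,130),(160,172)):
    C=cv2.HoughCircles(G,cv2.HOUGH_GRADIENT,2,20,param1=60,param2=15,minRadius=r0,maxRadius=r1)
    if C is not None:
        for u,v,r in C[0][:2]:
            u,v=(u+.5)/6-.5+322,(v+.5)/6-.5+150;print("circ",round(u,1),round(v,1),round(r/6,1),"z165",onz(c,u,v,165).round(1)[:2],"z132",onz(c,u,v,132).round(1)[:2],"z100",onz(c,u,v,100).round(1)[:2])
b=cv2.imread("pics/gs.png")[...,::-1].astype(int);d=np.abs(s["image"].astype(int)-b).max(2)
for r in range(138,168,3):
    x=np.where(d[r,255:300]>12)[0]+255;print(r,(x.min(),x.max(),len(x)) if len(x) else None)
```

```text
{'clock': 29.85, 'eef_pos': [409.255, -51.401, 243.2], 'eef_rot': [3.141, -0.001, 0.171], 'wrist_force': [-0.074, -1.164, 0.197], 'moment': [0.019, -0.015, -0.023], 'finger_gap': 56.539, 'finger_force': 0.0, 'joints': [-0.214, -0.064, 1.772, 0.0, 1.432, 1.186]}
foot [361.  188.3] side [276.1 165.5]
knobtop [370.2 184.3] side [276.4 141. ]
bodytop [366.3 186. ] side [276.2 151.3]
rim [362.6 187.6] side [276.1 161. ]
circ 357.4 184.4 7.5 z165 [ 600. -232.] z132 [ 604.3 -240.6] z100 [ 608.5 -249. ]
circ 369.1 183.8 6.0 z165 [ 602.3 -259.3] z132 [ 606.7 -268.8] z100 [ 611.  -278.1]
circ 361.4 186.4 8.3 z165 [ 595.5 -241.3] z132 [ 599.7 -250.3] z100 [ 603.8 -259. ]
circ 340.8 181.4 9.8 z165 [ 605.8 -193. ] z132 [ 610.4 -200.3] z100 [ 614.8 -207.5]
circ 360.1 185.8 21.1 z165 [ 597.  -238.2] z132 [ 601.3 -247.1] z100 [ 605.4 -255.6]
circ 362.4 188.8 21.1 z165 [ 590.1 -243.7] z132 [ 594.2 -252.7] z100 [ 598.1 -261.4]
circ 358.1 188.1 28.1 z165 [ 591.4 -233.5] z132 [ 595.5 -242.2] z100 [ 599.4 -250.7]
circ 355.1 190.1 27.0 z165 [ 586.5 -226.5] z132 [ 590.4 -235. ] z100 [ 594.2 -243.2]
138 (np.int64(255), np.int64(271), 14)
141 (np.int64(255), np.int64(294), 27)
144 (np.int64(255), np.int64(295), 28)
147 (np.int64(257), np.int64(298), 24)
150 (np.int64(256), np.int64(290), 21)
153 (np.int64(255), np.int64(283), 25)
156 (np.int64(255), np.int64(299), 29)
159 (np.int64(255), np.int64(297), 34)
162 (np.int64(255), np.int64(299), 38)
165 (np.int64(255), np.int64(284), 30)
```

Run:
```python
from h import *
c=camera("top")
b=cv2.resize(cv2.imread("pics/g.png"),(512,384),interpolation=cv2.INTER_AREA)[...,::-1]
im=c["image"];g0=cv2.cvtColor(np.ascontiguousarray(b),cv2.COLOR_RGB2GRAY).astype(int);g=cv2.cvtColor(im,cv2.COLOR_RGB2GRAY).astype(int)
print("now");print("\n".join(" ".join("%3d"%x for x in r) for r in g[170:208,346:386]))
print("before, row 188 :",g0[188,330:396].tolist());print("col 361:",g0[155:222,361].tolist())
```

```text
now
251 251 251 251 249 245 232 229 240 246 247 245 243 243 243 241 243 244 246 247 248 248 250 251 250 248 238 213 151 103  94 107 147 208 239 239 233 236 234 244
251 249 248 245 233 225 225 231 238 242 243 243 242 242 241 241 241 242 242 242 244 244 246 249 250 251 250 244 217 140  98  91 103 143 207 239 240 233 231 240
246 231 224 227 226 230 236 240 241 242 242 242 242 242 241 241 241 241 241 241 241 241 242 246 248 250 250 249 241 194 130  98  91 103 149 217 241 238 225 237
227 203 207 227 236 240 241 242 242 242 242 242 242 242 242 241 242 241 241 241 241 242 242 243 244 247 248 250 249 237 190 126  92  89 107 161 225 241 233 238
200 212 230 240 242 243 243 243 243 243 243 243 243 243 243 243 243 243 242 243 243 243 243 243 244 245 246 247 248 248 236 184 120  92  91 114 178 233 241 238
203 233 242 243 244 244 242 240 238 237 239 243 244 244 244 244 244 244 244 244 244 244 244 245 244 245 245 245 243 248 248 235 180 114  91  92 127 201 241 243
230 242 244 244 244 243 235 216 205 204 217 235 239 239 240 243 244 243 241 240 240 241 243 243 243 242 242 242 240 247 250 248 231 156 
[... 4975 characters left out ...]
 251 251
before, row 188 : [173, 149, 166, 218, 234, 234, 245, 249, 241, 212, 187, 194, 220, 238, 241, 242, 242, 242, 241, 241, 241, 239, 237, 243, 245, 246, 246, 246, 245, 245, 245, 245, 246, 246, 246, 246, 246, 244, 244, 241, 235, 238, 241, 241, 241, 241, 241, 241, 241, 243, 239, 205, 162, 124, 94, 96, 147, 216, 236, 225, 227, 237, 246, 250, 251, 250]
col 361: [251, 251, 251, 250, 249, 246, 245, 232, 190, 168, 213, 241, 249, 249, 246, 243, 241, 241, 241, 242, 244, 244, 243, 239, 236, 240, 244, 244, 244, 245, 245, 245, 245, 245, 246, 246, 246, 246, 246, 246, 246, 241, 234, 237, 242, 243, 243, 244, 245, 245, 244, 244, 246, 249, 250, 244, 226, 221, 237, 239, 234, 243, 250, 251, 251, 251, 251]
```

```bash
python3 -c "
from cell import manip
print(manip.sign_off())"
```

```text
the job is handed in; nothing more can be done
None
```

I handed the job in at about 30 s of the 72 s allowed, and the sign-off returned no verdict. The cover was turned to its stop at about 0.9 N m and now stands flat, bar up, about 250 mm from the pan. By my image estimate, the 500 g weight stands upright on the pan about 3 mm off centre (6 mm allowed). I never moved or touched the small weight, jar or bottle.

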